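# Run the ear model home and start its clamp screw

## Robot

A 6-joint arm with a two-finger parallel gripper is mounted at the origin on the work surface. World frame = base frame: x ahead of the robot, y to its left, z up, the work surface at z = 0. Lengths are in m, angles in rad, forces in N, time in s.
With the tool pointing down it reaches from about 0.35 to 0.975 m from the base axis. Payload 4.9 kg.
Tool frame: the origin (TCP) lies at the very end of the fingers, on their centre line; the grasp point (between the pads) lies 19 mm behind it; z points along the fingers, y is the line along which they close (so a half turn about z gives the same grasp; the last joint's range is limited). The gripper opens to 85 mm and grips with 20 to 120 N. Pads are 22 mm wide; open, the fingers measure 114 mm over their backs; the gripper's body (76 mm by 85 mm) begins 54 mm behind the grasp point. The pads swing forward as they close: fully open they stand 13 mm farther back than shut.
Start: joints at [1.168, 0.053, 1.613, -0, 1.476, -0.119], TCP at [0.175, 0.6, 0.231] pointing down, gripper open.
Joint ranges: [-3.01, 3.01], [-1.01, 2.22], [0.06, 2.58], [-1.02, 4.17], [0.09, 2.62], [-3.14, 3.14]. Speed limits (rad/s): [2.57, 2.57, 3.14, 3.14, 3.14, 3.14].

## Interface

Orientations are given as a rotation vector (axis times angle).
In Python, from station import ctrl, imaging gives the robot as it stands.
- The arm moves only by the tool play_rows, never from a script. Its argument "series" is a list of rows, each a list of 3 entries, a list of its own where there are three numbers: the opening, from 0 (shut) to 1 (fully open), then the shift along the tool's x, y, z each as a share of 0.05 m, from -1 to 1, then the turn, a rotation vector about the tool's x, y, z each as a share of 8 degrees, from -1 to 1. In form: [[grip, [dx, dy, dz], [ax, ay, az]], ...]. A call has 1 to 8 rows; each row shifts and turns the commanded pose from where the row before left it, along the tool's axes as they then stand; what a row does not reach is not made up. A row lasts 1/8 s, in which the tool goes at most 62.5 mm and 10.7 degrees, less where a joint would pass 70% of its speed; a pose out of reach is approached as far as the arm can. A call with a number of a shift or a turn outside -1 to 1 is refused whole. A call with a gripper value outside its range is refused whole. The fingers move at their own pace and stop on an object; "force" is the grip in N (left out, the last holds). Time passes only in rows, so rows that do not move let the fingers close. It gives the time, the measured TCP pose, the force, the opening and the grip force at its end, in the units of the state.
- ctrl.get_obs(): the state, without advancing time (a new reading comes with each control period).
- imaging.get_image(name): name is "scene" or "top" or "wrist"; returns a dict with "color" (400x640x3 uint8, blue, green, red), "fx", "fy", "cx", "cy" (pixels), "extrinsics" (4x4, takes a point from world to camera coordinates); the wrist camera has in their place "hand_eye" (4x4, takes a point from camera to tool coordinates, whose origin is the TCP and whose axes are the flange's). Camera axes: x right, y down, z forward; pixel columns grow to the right and rows downward; lengths in m; the calibration is good to about 2 mm. A picture is of the moment at which its call begins: read the wrist's pose just before it. There is no depth.
- ctrl.finish_job(): hands the job in; it is judged then, once.
The state is a dict: "t": time; "q": joint angles; "dq": joint speeds; "effort": joint torques, N m; "tool_pos": TCP position; "tool_rot": TCP orientation; "contact_force": force on the tool from outside, world axes, zero at the start; "wrist_torque": the same for the moment, N m; "opening": finger opening in m; "grip_force": force on a finger pad.
Only numpy, scipy, OpenCV 4.12 (cv2) and the standard library are available. Lean on these libraries where they do the work, as an engineer would, in place of code of your own. Each camera call takes 0.05 s, during which the arm holds its last target. There are 200 camera calls.

## Task

On the training bench's model holder, pull the sprung lever through its full stroke so that the carriage with the ear model is pushed fully home against the end stop, then ease the lever slowly all the way back to rest without letting it snap. Then start the clamp screw: take the crank by its upright sleeve, turn it backward (counter-clockwise from above) until the bolt drops into its thread, then forward (clockwise) one full turn, and finish while still gripping the crank sleeve, holding the screw started. Leave the glove box, the white cup and the forceps where they are.

Things in the scene. Friction and masses are not known exactly. Their poses are not given: they have to be found in the camera images.
- holder: The fixed model holder: an aluminium base plate 260 (its x) by 300 (its y) by 12 mm lying on the bench. Origin at the centre of its underside. In its own frame: carriage with the ear model in the middle (all under 60 mm high), lever on the +y half, bridge with the clamp screw on the -y half (bridge top 45 mm, brass boss 60 mm across up to 70 mm, crank hub up to 83 mm). Its x axis points roughly away from the robot; its place and yaw (up to 0.3 rad) vary.
- lever_sleeve: Upright round black sleeve, 16 mm in diameter and 60 mm long, on the end of the sprung lever, 110 mm from the lever's pivot; it turns freely about its own vertical pin, so it can be gripped and led round the arc without turning the gripper. Origin at its middle, 115 mm above the bench. The top of the flat lever bar is 67 mm below the origin.
- lever_pivot (a point): Point on the lever's vertical pivot axis, at the height of the sleeve's middle (115 mm above the bench).
- lever (a joint): Lever angle, rad: 0 at rest (its spring holds it there), 0.80 at the end of the stroke (hard stop). It grows counter-clockwise seen from above: the sleeve swings towards the robot (holder -x), about 85 mm of path. It takes about 3 N at the sleeve to start and 10 to 12 N at the end of the stroke; let go, it snaps back.
- carriage (a joint): Travel of the white carriage with the ear model along the holder's +x, m. It starts at 0 to 0.008 and stops dead at 0.032. The lever's heel pushes it from behind and at full stroke brings it home, to about 0.030; it stays there by friction (3 N) when the lever goes back.
- crank_sleeve: Upright round black sleeve, 16 mm in diameter and 60 mm long, on the end of the crank of the clamp screw, 50 mm from the crank's axis; it turns freely about its own vertical pin, so it can be gripped and led round the circle without turning the gripper. Origin at its middle, 140 mm above the bench; this height does not change. The crank arm's top is 59 mm below the origin.
- crank_axis (a point): Point on the vertical axis of the crank and bolt, at the height of the sleeve's middle (140 mm above the bench).
- crank (a joint): Crank angle, rad, growing clockwise seen from above (forward, tightening). 0 means that the arm points along the holder's -x. It starts between -1 and 1. The bolt's thread drops in at an unknown place 0.8 to 4.1 rad backward of the start; about 0.3 to 0.6 rad backward of the drop the crank meets a hard stop. Forward from the start, without the drop, it binds. Turning takes 1 to 2 N at the sleeve. It stays where it is left.
- bolt (a joint): How far the bolt has gone down through the crank's hub, m: 0 while it rides on the rim of the boss, 0.010 once it has dropped into the thread start (a spring of about 3 N pushes it down; it takes about 0.2 s to drop), then 0.008 more for each forward turn: 0.018 after one turn. The crank and sleeve do not go down with it.
- bolt_head (a point): Centre of the top of the bolt's dark round head (24 mm across), on the crank's axis: 114 mm above the bench at the start, 104 mm after the drop, 96 mm after one turn forward.
- glove_box: Bystander: cardboard glove box 120 by 200 by 75 mm, origin at the centre of its underside. Leave alone.
- specimen_cup: Bystander: white plastic cup 68 mm across and 60 mm high, origin at the centre of its underside. Leave alone.
- forceps: Bystander: steel ring-handled forceps, 160 mm long, lying flat, origin near the middle. Leave alone.

How it is judged:
By the outcome, as a careful person would: the job done as asked, in the order asked, and still so for the second after the job is handed in, while the arm keeps its last pose, push and grip.
It also fails if it takes over 67 s, if anything falls off the work surface, if the arm or the gripper's body presses on something with over 40 N, if the wrist force passes 120 N, or if a joint passes its speed limit or range.

## Working session

There is one attempt and no reset: what is moved stays moved. The work goes in short steps, Python scripts to look and compute and a tool call to move; the robot and the scene stay as the last step left them, time stands still between calls to the robot, and variables do not carry over. Pictures are saved under pics/ and viewed, at most 10 in all, crops included, and the job is handed in when it is done.

Besides the shell and the picture viewer there is one more tool, called after ">>>" by a JSON object that holds its "name" and its "arguments", one argument or row to a line. play_rows: Moves the arm, as the interface text tells. Shift numbers are shares of 0.05 m and turn numbers shares of 8 degrees, none past 1 either way. Its arguments: {"type":"object","properties":{"series":{"type":"array"},"force":{"type":"number"}},"required":["series"]}

```bash
ls; mkdir -p pics
python3 - <<'E'
from station import ctrl, imaging
import cv2, numpy as np, json
o=ctrl.get_obs()
print({k:np.round(v,3).tolist() for k,v in o.items()})
for n in ("scene","top"):
    d=imaging.get_image(n); cv2.imwrite(f"pics/{n}0.png",d["color"])
    print(n,d["fx"],d["fy"],d["cx"],d["cy"],np.round(d["extrinsics"],4).tolist())
d=imaging.get_image("wrist");print(d["fx"],d["cx"],d["cy"],np.round(d["hand_eye"],4).tolist())
E
```

```text
pics
{'t': 0.0, 'q': [1.168, 0.053, 1.614, -0.0, 1.476, -0.119], 'dq': [-0.0, 0.001, 0.002, -0.0, 0.0, -0.001], 'effort': [-0.002, -39.368, -37.017, -0.0, 0.007, 0.0], 'tool_pos': [0.175, 0.599, 0.23], 'tool_rot': [-0.444, -3.11, 0.003], 'contact_force': [0.277, -0.354, -0.092], 'wrist_torque': [-0.015, 0.016, 0.01], 'grip_force': 0.0, 'opening': 0.085}
scene 458.93653035040006 458.93653035040006 320.7209754940905 198.43064558657443 [[0.8143, 0.5802, -0.0129, -0.4028], [0.4469, -0.641, -0.624, -0.1649], [-0.3704, 0.5024, -0.7813, 1.5955], [0.0, 0.0, 0.0, 1.0]]
top 388.9025782480317 388.9025782480317 320.175301910585 196.68341794374538 [[0.0031, -0.9997, -0.0256, 0.0108], [-0.9861, 0.0012, -0.1663, 0.5143], [0.1663, 0.0257, -0.9857, 1.0736], [0.0, 0.0, 0.0, 1.0]]
295.6187011326314 318.97436303780586 207.26085657347352 [[0.0005, -0.9529, -0.3034, 0.0778], [1.0, 0.0002, 0.0008, -0.0001], [-0.0007, -0.3034, 0.9529, -0.143], [0.0, 0.0, 0.0, 1.0]]
```

View pics/scene0.png

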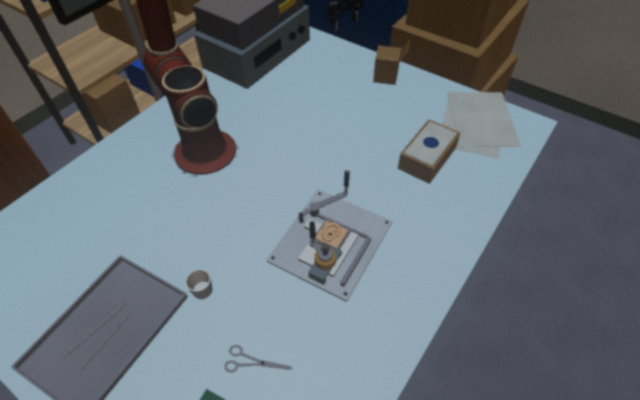

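View pics/top0.png

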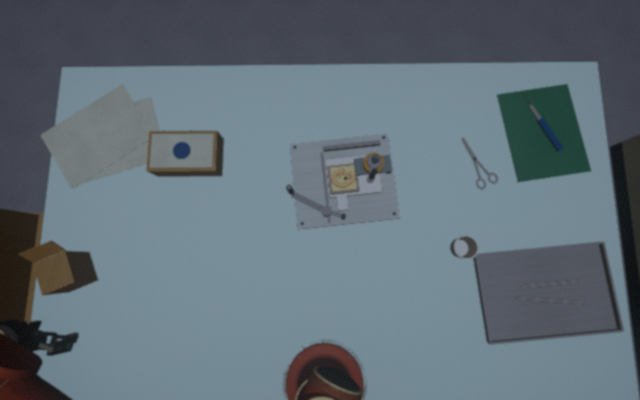

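The scene view shows the holder around (330,245), the lever sleeve at (347,180) and the crank sleeve at (312,230). In the top view the holder is around (345,182), the lever sleeve at about (291,190) and the crank near (373,170). I'll enlarge both.

Run:
```python
import cv2
for n,(x,y,w,h),s in (("top",(280,125,130,115),5),("scene",(262,165,135,135),4.4)):
    c=cv2.imread(f"pics/{n}0.png")[y:y+h,x:x+w]
    c=cv2.resize(c,None,fx=s,fy=s,interpolation=cv2.INTER_CUBIC)
    c=cv2.convertScaleAbs(c,alpha=1.3,beta=10)
    for k in range(0,w,10):
        cv2.putText(c,str(x+k),(int(k*s),8),0,.3,(0,0,255),1); cv2.line(c,(int(k*s),10),(int(k*s),16),(0,0,255),1)
    for k in range(10,h,10):
        cv2.putText(c,str(y+k),(0,int(k*s)+3),0,.3,(0,0,255),1); cv2.line(c,(22,int(k*s)),(28,int(k*s)),(0,0,255),1)
    cv2.imwrite(f"pics/{n}0c.png",c)
```

```text
(no output)
```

View pics/top0c.png

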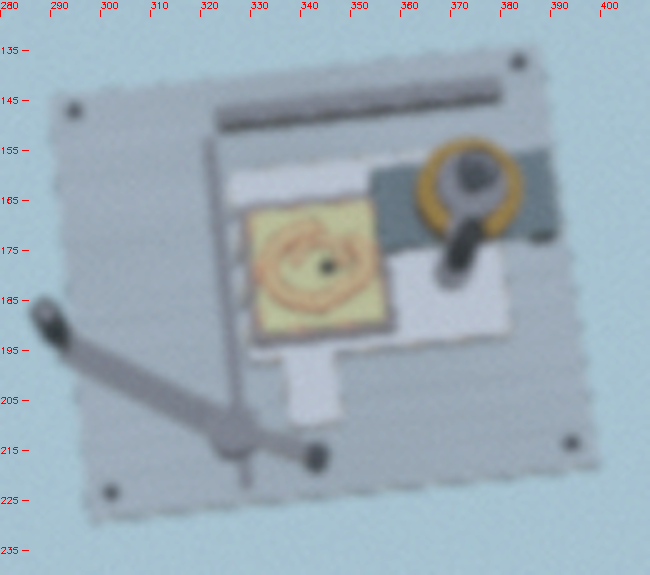

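View pics/scene0c.png

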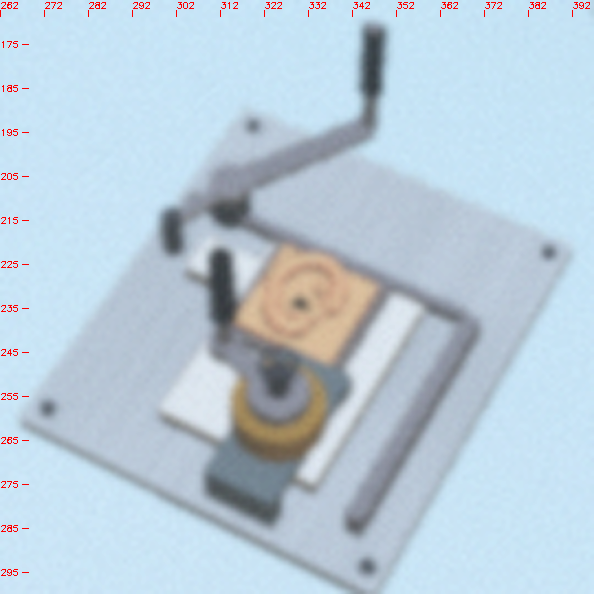

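Readings in full-image pixels:

| Feature | Top | Scene |
|---|---|---|
| Lever sleeve middle | (290.0,189.2) | (346.5,178.6) |
| Lever hub | (326.8,211.4) | (314.5,205.9) |
| Crank sleeve middle | (372.8,173.8) | (312.5,230) |
| Bolt head | (375.8,159.4) | (325.2,247.5) |

I can also see the four corner screws in both views. Next I'll triangulate these points.

```bash
cat > h.py <<'E'
import numpy as np, cv2
from station import ctrl, imaging
from scipy.spatial.transform import Rotation as R
def P(d):
    return np.array([[d["fx"],0,d["cx"]],[0,d["fy"],d["cy"]],[0,0,1]])@d["extrinsics"][:3]
def tri(A,a,B,b):
    X=cv2.triangulatePoints(A,B,np.float64(a).reshape(2,1),np.float64(b).reshape(2,1))[:,0]; return X[:3]/X[3]
def atz(M,p,z):
    A=np.array([p[0]*M[2]-M[0],p[1]*M[2]-M[1]]); return np.append(np.linalg.solve(A[:,:2],-A[:,2]*z-A[:,3]),z)
E
python3 - <<'E'
from h import *
T=P(imaging.get_image("top"));S=P(imaging.get_image("scene"))
np.save("T.npy",T);np.save("S.npy",S)
t=lambda x,y:(280+x/5,125+y/5)
s=lambda x,y:(262+x/4.4,165+y/4.4)
pts={"lev":(t(50,321),s(372,60)),"levtop":(t(41,307),s(373,27)),"hub":(t(234,432),s(231,180)),
"crk":(t(464,244),s(222,286)),"crktop":(t(470,222),s(219,252)),"bolt":(t(479,172),s(278,358)),
"c1":(t(74,110),s(548,251)),"c2":(t(518,62),s(367,566)),"c3":(t(571,443),s(47,408)),"c4":(t(111,493),s(253,125))}
for k,(a,b) in pts.items():
    print(k,tri(T,a,S,b).round(4),end=' ')
    for z in ((.012,) if k[0]=='c' and len(k)==2 else (.115,) if k=='lev' else(.14,) if k=='crk' else (.114,) if k=='bolt' else (.048,) if k=='hub' else (.145,) if k=='levtop' else (.17,)):
        print(atz(T,a,z)[:2].round(4),atz(S,b,z)[:2].round(4))
E
```

```text
lev [0.5243 0.092  0.1104] [0.5228 0.091 ] [0.5267 0.0891]
levtop [0.5245 0.0925 0.1437] [0.5246 0.0927] [0.525  0.0912]
hub [ 0.4738 -0.0056  0.0439] [ 0.4711 -0.0078] [ 0.4771 -0.0065]
crk [ 0.5609 -0.1293  0.1358] [ 0.559  -0.1298] [ 0.5634 -0.1309]
crktop [ 0.5623 -0.1299  0.1732] [ 0.5637 -0.1297] [ 0.5605 -0.1286]
bolt [ 0.6081 -0.1399  0.1111] [ 0.6051 -0.1416] [ 0.6106 -0.1398]
c1 [0.6732 0.0902 0.0106] [0.672  0.0894] [0.6741 0.09  ]
c2 [ 0.7025 -0.1782  0.0098] [ 0.7008 -0.1788] [ 0.7037 -0.1784]
c3 [ 0.4703 -0.2036  0.01  ] [ 0.4693 -0.204 ] [ 0.4719 -0.2039]
c4 [0.4415 0.066  0.0092] [0.4399 0.0644] [0.4437 0.0651]
```

Heights agree with the text, and the radii come out at 110 mm for the lever and 48 mm for the crank. Next: the transfer to above the lever sleeve.

```bash
cat >> h.py <<'E'
def plan(*wps):
    """total tool-frame shift in units of 0.05 m between successive world waypoints, from the measured pose"""
    o=ctrl.get_obs(); Rt=R.from_rotvec(o["tool_rot"]); p=np.array(o["tool_pos"])
    for w in wps:
        u=Rt.inv().apply(np.array(w)-p)/.05; print(np.round(u,3).tolist(),round(np.linalg.norm(u),2)); p=np.array(w)
E
python3 - <<'E'
from h import *
plan((.525,.0915,.231),(.525,.0915,.101))
print(R.from_rotvec(ctrl.get_obs()["tool_rot"]).as_matrix().round(3))
E
```

```text
[-9.569, -7.797, 0.0] 12.34
[-0.0, 0.003, 2.6] 2.6
[[-0.96   0.28  -0.   ]
 [ 0.28   0.96  -0.001]
 [ 0.    -0.001 -1.   ]]
```

>>> {"name": "play_rows", "arguments": {
  "series": [
    [1,[-0.7,-0.57,0],[0,0,0]],
    [1,[-0.75,-0.61,0],[0,0,0]],
    [1,[-0.75,-0.61,0],[0,0,0]],
    [1,[-0.75,-0.61,0],[0,0,0]],
    [1,[-0.75,-0.61,0],[0,0,0]],
    [1,[-0.75,-0.61,0],[0,0,0]],
    [1,[-0.75,-0.61,0],[0,0,0]],
    [1,[-0.75,-0.61,0],[0,0,0]]
  ]
}}

```text
t: 1.25
tool_pos: [0.3935, 0.283, 0.2313]
tool_rot: [0.444, 3.11, 0.0]
contact_force: [0.5, 0.8, -0.2]
opening: 0.0856
grip_force: 0.0
```

>>> {"name": "play_rows", "arguments": {
  "series": [
    [0.7,[-0.75,-0.61,0],[0,0,0]],
    [0.7,[-0.75,-0.61,0],[0,0,0]],
    [0.7,[-0.75,-0.61,0],[0,0,0]],
    [0.7,[-0.75,-0.61,0],[0,0,0]],
    [0.7,[-0.62,-0.51,0],[0,0,0]],
    [0.7,[0,0,0],[0,0,0]]
  ]
}}

```text
t: 2.0
tool_pos: [0.5262, 0.0901, 0.2311]
tool_rot: [-0.45, -3.109, 0.0]
contact_force: [-0.3, 0.2, -0.5]
opening: 0.06
grip_force: 0.0
```

Run:
```python
from h import *
plan((.525,.0915,.231),(.525,.0915,.101))
o=ctrl.get_obs(); d=imaging.get_image("wrist"); 
print(o["t"],o["opening"],o["tool_pos"],o["tool_rot"],o["q"])
np.save("w1.npy",np.r_[o["tool_pos"],o["tool_rot"]])
cv2.imwrite("pics/w1.png",d["color"])
# where the sleeve should appear
H=np.array(d["hand_eye"]);Rt=R.from_rotvec(o["tool_rot"])
for X in ([.5243,.0915,.145],[.5243,.0915,.085]):
    c=np.linalg.inv(H)@np.r_[Rt.inv().apply(np.array(X)-o["tool_pos"]),1]
    print(d["fx"]*c[0]/c[2]+d["cx"],d["fy"]*c[1]/c[2]+d["cy"])
```

```text
[0.031, 0.02, 0.002] 0.04
[-0.001, 0.001, 2.6] 2.6
2.0 0.05998064395358886 [0.52618583 0.09009356 0.23111172] [-4.50057045e-01 -3.10882718e+00  4.52668536e-04] [ 3.02493961e-02 -1.66342379e-01  1.82342168e+00 -2.22772556e-04
  1.48491541e+00 -1.25299043e+00]
319.88169723363393 210.38185316190092
319.68724424568234 191.7707790528657
```

View pics/w1.png

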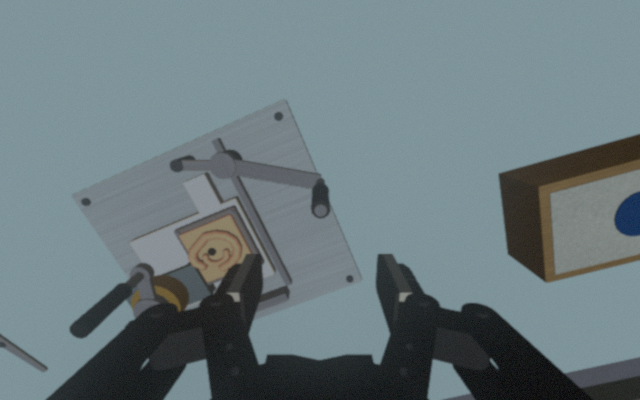

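The lever sleeve's top sits at about (320,208) and its foot at about (319,182). That matches the prediction and is centred between the fingers. I'll go down and grip.

>>> {"name": "play_rows", "arguments": {
  "series": [
    [0.7,[0.03,0.02,0.6],[0,0,0]],
    [0.7,[0,0,0.8],[0,0,0]],
    [0.7,[0,0,0.7],[0,0,0]],
    [0.7,[0,0,0.45],[0,0,0]],
    [0,[0,0,0],[0,0,0]],
    [0,[0,0,0],[0,0,0]],
    [0,[0,0,0],[0,0,0]],
    [0,[0,0,0],[0,0,0]]
  ],
  "force": 80
}}

```text
t: 3.05
tool_pos: [0.5244, 0.0919, 0.1055]
tool_rot: [0.444, 3.109, -0.006]
contact_force: [-3.7, -7.6, 2.1]
opening: 0.0143
grip_force: 77.8
```

>>> {"name": "play_rows", "arguments": {
  "series": [
    [0,[0,0,0],[0,0,0]],
    [0,[0,0,0],[0,0,0]]
  ]
}}

```text
t: 3.3
tool_pos: [0.5244, 0.0919, 0.1055]
tool_rot: [0.444, 3.109, -0.006]
contact_force: [-3.2, -6.1, 2.5]
opening: 0.014
grip_force: 77.8
```

```bash
cat >> h.py <<'E'
def arc(c,r,a0,da,n,z=None):
    """rows (tool units) round centre c from world angle a0 by da in n steps"""
    Rt=R.from_rotvec(ctrl.get_obs()["tool_rot"]).inv()
    a=a0+np.linspace(0,da,n+1); p=np.c_[c[0]+r*np.cos(a),c[1]+r*np.sin(a),0*a]
    for i,u in enumerate(Rt.apply(np.diff(p,axis=0))/.05): print(np.degrees(a[i+1]).round(0),u[:2].round(3).tolist())
E
python3 - <<'E'
from h import *
c=np.array([.474,-.0065]); p=np.array(ctrl.get_obs()["tool_pos"]); v=p[:2]-c
print(np.linalg.norm(v),np.degrees(np.arctan2(v[1],v[0])))
arc(c,.11,np.arctan2(v[1],v[0]),.82,10)
E
```

```text
0.11056668269179418 62.89618957214824
68.0 [0.178, 0.027]
72.0 [0.18, 0.012]
77.0 [0.18, -0.003]
82.0 [0.179, -0.018]
86.0 [0.177, -0.032]
91.0 [0.174, -0.047]
96.0 [0.17, -0.061]
100.0 [0.164, -0.074]
105.0 [0.158, -0.088]
110.0 [0.15, -0.1]
```

>>> {"name": "play_rows", "arguments": {
  "series": [
    [0,[0.178,0.027,0],[0,0,0]],
    [0,[0.18,0.012,0],[0,0,0]],
    [0,[0.18,-0.003,0],[0,0,0]],
    [0,[0.179,-0.018,0],[0,0,0]],
    [0,[0.177,-0.032,0],[0,0,0]],
    [0,[0.174,-0.047,0],[0,0,0]],
    [0,[0.17,-0.061,0],[0,0,0]],
    [0,[0,0,0],[0,0,0]]
  ],
  "force": 100
}}

```text
t: 4.3
tool_pos: [0.4657, 0.1031, 0.1058]
tool_rot: [0.443, 3.101, -0.005]
contact_force: [8.1, -7.6, -6.3]
opening: 0.0137
grip_force: 97.5
```

```bash
cat >> h.py <<'E'
def pol(c):
    o=ctrl.get_obs(); v=np.array(o["tool_pos"])[:2]-c; print(o["t"],"r",np.linalg.norm(v).round(4),"deg",np.degrees(np.arctan2(v[1],v[0])).round(2),"F",np.round(o["contact_force"],1),"grip",np.round(o["grip_force"],1),np.round(o["opening"],4)); return np.arctan2(v[1],v[0])
E
python3 - <<'E'
from h import *
c=np.array([.474,-.0065]); a=pol(c)
arc(c,.11,a,np.radians(108.7)-a,3)
E
```

```text
4.3 r 0.1099 deg 94.31 F [ 8.1 -7.6 -6.3] grip 97.5 0.0137
99.0 [0.17, -0.072]
104.0 [0.163, -0.086]
109.0 [0.155, -0.099]
```

>>> {"name": "play_rows", "arguments": {
  "series": [
    [0,[0.13,-0.055,0],[0,0,0]],
    [0,[0.13,-0.065,0],[0,0,0]],
    [0,[0.12,-0.07,0],[0,0,0]],
    [0,[0,0,0],[0,0,0]]
  ]
}}

```text
t: 4.8
tool_pos: [0.4456, 0.0995, 0.1059]
tool_rot: [0.443, 3.099, -0.003]
contact_force: [11.1, -6.0, -7.8]
opening: 0.0137
grip_force: 97.6
```

>>> {"name": "play_rows", "arguments": {
  "series": [
    [0,[0.06,-0.04,0],[0,0,0]],
    [0,[0,0,0],[0,0,0]]
  ]
}}

```text
t: 5.05
tool_pos: [0.4426, 0.0986, 0.1059]
tool_rot: [0.443, 3.098, -0.003]
contact_force: [11.9, -6.6, -9.6]
opening: 0.0138
grip_force: 97.5
```

Run:
```python
from h import *
c=np.array([.474,-.0065]); a=pol(c)
```

```text
5.05 r 0.1097 deg 106.66 F [11.9 -6.6 -9.6] grip 97.5 0.0138
```

>>> {"name": "play_rows", "arguments": {
  "series": [
    [0,[0.06,-0.04,0],[0,0,0]],
    [0,[0,0,0],[0,0,0]]
  ]
}}

```text
t: 5.3
tool_pos: [0.4393, 0.0975, 0.1059]
tool_rot: [0.443, 3.098, -0.003]
contact_force: [12.7, -6.8, -8.2]
opening: 0.0138
grip_force: 97.6
```

>>> {"name": "play_rows", "arguments": {
  "series": [
    [0,[0.05,-0.035,0],[0,0,0]],
    [0,[0,0,0],[0,0,0]]
  ]
}}

```text
t: 5.55
tool_pos: [0.4381, 0.097, 0.1061]
tool_rot: [0.443, 3.093, 0.001]
contact_force: [20.9, -3.9, -14.5]
opening: 0.0139
grip_force: 97.6
```

Run:
```python
from h import *
c=np.array([.474,-.0065]); a=pol(c)
d=imaging.get_image("wrist"); o=imaging.get_image("top")["color"][125:240,280:410]; s=imaging.get_image("scene")["color"][165:300,262:397]
c=np.vstack([cv2.resize(np.hstack([cv2.resize(o,(390,345)),cv2.resize(s,(345,345))]),(735,345)),]); cv2.imwrite("pics/l1.png",c)
```

```text
5.55 r 0.1095 deg 109.14 F [ 20.9  -3.9 -14.5] grip 97.6 0.0139
```

View pics/l1.png

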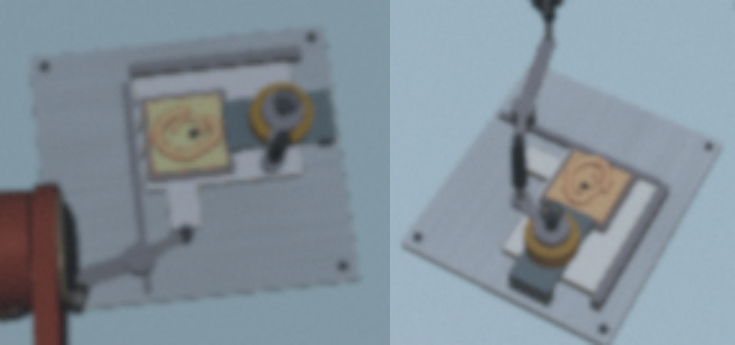

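At t=5.55 the force jumped to 21 N at 46° of travel, which is the hard stop. The left view shows the carriage up against the end rail. Now I'll ease the lever back.

Run:
```python
from h import *
c=np.array([.474,-.0065]); a=pol(c)
arc(c,.11,a,np.radians(62.9)-a,22)
```

```text
5.7 r 0.1095 deg 109.14 F [ 20.3  -4.2 -13.9] grip 97.6 0.0135
107.0 [-0.067, 0.046]
105.0 [-0.068, 0.043]
103.0 [-0.07, 0.041]
101.0 [-0.071, 0.038]
99.0 [-0.073, 0.035]
97.0 [-0.074, 0.033]
94.0 [-0.075, 0.03]
92.0 [-0.076, 0.027]
90.0 [-0.077, 0.024]
88.0 [-0.078, 0.022]
86.0 [-0.078, 0.019]
84.0 [-0.079, 0.016]
82.0 [-0.08, 0.013]
80.0 [-0.08, 0.01]
78.0 [-0.08, 0.007]
76.0 [-0.081, 0.004]
73.0 [-0.081, 0.001]
71.0 [-0.081, -0.002]
69.0 [-0.081, -0.005]
67.0 [-0.08, -0.008]
65.0 [-0.08, -0.011]
63.0 [-0.08, -0.014]
```

>>> {"name": "play_rows", "arguments": {
  "series": [
    [0,[-0.067,0.046,0],[0,0,0]],
    [0,[-0.068,0.043,0],[0,0,0]],
    [0,[-0.07,0.041,0],[0,0,0]],
    [0,[-0.071,0.038,0],[0,0,0]],
    [0,[-0.073,0.035,0],[0,0,0]],
    [0,[-0.074,0.033,0],[0,0,0]],
    [0,[-0.075,0.03,0],[0,0,0]],
    [0,[-0.076,0.027,0],[0,0,0]]
  ]
}}

```text
t: 6.7
tool_pos: [0.4671, 0.1031, 0.1058]
tool_rot: [0.443, 3.102, -0.001]
contact_force: [6.5, -4.1, -4.1]
opening: 0.0139
grip_force: 97.9
```

>>> {"name": "play_rows", "arguments": {
  "series": [
    [0,[-0.077,0.024,0],[0,0,0]],
    [0,[-0.078,0.022,0],[0,0,0]],
    [0,[-0.078,0.019,0],[0,0,0]],
    [0,[-0.079,0.016,0],[0,0,0]],
    [0,[-0.08,0.013,0],[0,0,0]],
    [0,[-0.08,0.01,0],[0,0,0]],
    [0,[-0.08,0.007,0],[0,0,0]],
    [0,[-0.081,0.004,0],[0,0,0]]
  ]
}}

```text
t: 7.7
tool_pos: [0.4982, 0.1009, 0.1058]
tool_rot: [0.444, 3.105, 0.002]
contact_force: [4.9, 0.8, -0.7]
opening: 0.0141
grip_force: 98.4
```

>>> {"name": "play_rows", "arguments": {
  "series": [
    [0,[-0.081,0.001,0],[0,0,0]],
    [0,[-0.081,-0.002,0],[0,0,0]],
    [0,[-0.081,-0.005,0],[0,0,0]],
    [0,[-0.08,-0.008,0],[0,0,0]],
    [0,[0,0,0],[0,0,0]]
  ]
}}

```text
t: 8.32
tool_pos: [0.5135, 0.0964, 0.1058]
tool_rot: [0.444, 3.105, 0.004]
contact_force: [4.5, 2.9, 1.2]
opening: 0.0139
grip_force: 98.7
```

Run:
```python
from h import *
c=np.array([.474,-.0065]); a=pol(c)
arc(c,.1105,a,np.radians(62.9)-a,2)
plan((.5244,.0919,.1055))
```

```text
8.325 r 0.1102 deg 69.01 F [4.5 2.9 1.2] grip 98.7 0.0139
66.0 [-0.117, -0.013]
63.0 [-0.116, -0.019]
[-0.235, -0.024, 0.007] 0.24
```

>>> {"name": "play_rows", "arguments": {
  "series": [
    [0,[-0.08,-0.007,0],[0,0,0]],
    [0,[-0.08,-0.01,0],[0,0,0]],
    [0,[-0.07,-0.011,0],[0,0,0]],
    [0,[0,0,0],[0,0,0]]
  ]
}}

```text
t: 8.82
tool_pos: [0.524, 0.0918, 0.1058]
tool_rot: [0.444, 3.106, 0.004]
contact_force: [4.6, 2.6, 0.7]
opening: 0.0136
grip_force: 98.8
```

>>> {"name": "play_rows", "arguments": {
  "series": [
    [0,[-0.03,-0.005,0],[0,0,0]],
    [0,[0,0,0],[0,0,0]]
  ]
}}

```text
t: 9.07
tool_pos: [0.5243, 0.0917, 0.1058]
tool_rot: [0.444, 3.108, 0.005]
contact_force: [1.2, 5.0, 3.7]
opening: 0.0138
grip_force: 99.1
```

Run:
```python
from h import *
c=np.array([.474,-.0065]); a=pol(c)
plan((.5244,.0919,.1055))
```

```text
9.075 r 0.1103 deg 62.85 F [1.2 5.  3.7] grip 99.1 0.0138
[0.0, 0.005, 0.005] 0.01
```

The lever is back at its rest stop: same position as at the start, and the force has gone over to the stop. I'll release it and go to the crank.

>>> {"name": "play_rows", "arguments": {
  "series": [
    [0.3,[0,0,0],[0,0,0]],
    [0.6,[0,0,0],[0,0,0]],
    [0.7,[0,0,0],[0,0,0]],
    [0.7,[0,0,-0.4],[0,0,0]],
    [0.7,[0,0,-0.8],[0,0,0]],
    [0.7,[0,0,-0.8],[0,0,0]],
    [0.7,[0,0,-0.6],[0,0,0]],
    [0.7,[0,0,0],[0,0,0]]
  ],
  "force": 60
}}

```text
t: 10.07
tool_pos: [0.5253, 0.0903, 0.2388]
tool_rot: [0.443, 3.102, 0.002]
contact_force: [-0.1, 0.8, -0.4]
opening: 0.0602
grip_force: 0.0
```

Run:
```python
from h import *
o=ctrl.get_obs(); print(o["tool_pos"],o["tool_rot"],o["contact_force"])
plan((.5615,-.1297,.235),(.5615,-.1297,.127))
T=np.load("T.npy");S=np.load("S.npy")
# recheck lever sleeve after release + crank, from crops
t=imaging.get_image("top")["color"][125:240,280:410]; s=imaging.get_image("scene")["color"][165:300,262:397]
cv2.imwrite("pics/l2.png",np.hstack([cv2.resize(t,None,fx=3.2,fy=3.2,interpolation=2),cv2.resize(s,(368,368),interpolation=2)]))
```

```text
[0.52529132 0.09027355 0.2387792 ] [4.43245327e-01 3.10216216e+00 1.98332589e-03] [-0.11893182  0.80898394 -0.42501004]
[-1.927, -4.021, 0.081] 4.46
[0.017, -0.005, 2.16] 2.16
```

View pics/l2.png

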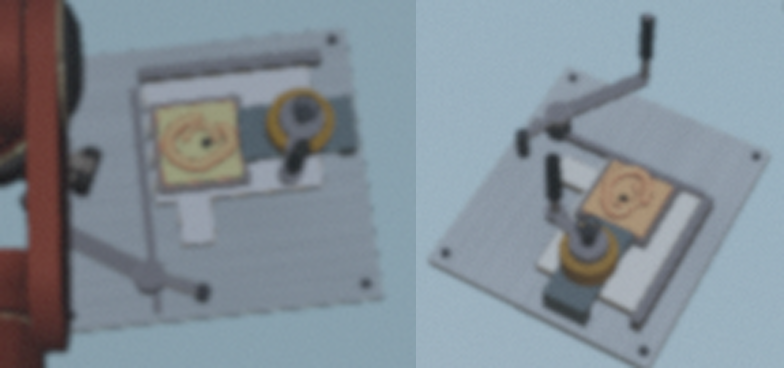

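Lever sleeve at rest (scene crop (647,35)). The carriage has stayed home, with the ear block about 8 px (25 mm) further along. On to the crank sleeve.

>>> {"name": "play_rows", "arguments": {
  "series": [
    [0.6,[-0.38,-0.8,0.02],[0,0,0]],
    [0.6,[-0.38,-0.8,0.02],[0,0,0]],
    [0.6,[-0.38,-0.8,0.02],[0,0,0]],
    [0.6,[-0.38,-0.8,0.02],[0,0,0]],
    [0.6,[-0.4,-0.82,0],[0,0,0]],
    [0.6,[0,0,0],[0,0,0]]
  ]
}}

```text
t: 10.92
tool_pos: [0.5582, -0.1318, 0.2274]
tool_rot: [-0.45, -3.105, -0.001]
contact_force: [0.1, 0.5, 0.4]
opening: 0.0515
grip_force: 0.0
```

Run:
```python
from h import *
o=ctrl.get_obs(); d=imaging.get_image("wrist"); H=np.array(d["hand_eye"]);Rt=R.from_rotvec(o["tool_rot"])
print(o["tool_pos"]); plan((.5615,-.1297,.235),(.5615,-.1297,.127))
im=d["color"].copy()
for X in ([.5615,-.1297,.17],[.5615,-.1297,.11],[.608,-.140,.114]):
    c=np.linalg.inv(H)@np.r_[Rt.inv().apply(np.array(X)-o["tool_pos"]),1]
    u=(int(d["fx"]*c[0]/c[2]+d["cx"]),int(d["fy"]*c[1]/c[2]+d["cy"])); print(u); cv2.drawMarker(im,u,(0,0,255),0,6,1)
cv2.imwrite("pics/w2.png",cv2.resize(im[120:320,180:440],None,fx=3,fy=3))
```

```text
[ 0.55823845 -0.13180855  0.22742816]
[-0.059, 0.03, -0.148] 0.16
[-0.008, -0.001, 2.16] 2.16
(322, 229)
(322, 205)
(325, 253)
```

View pics/w2.png

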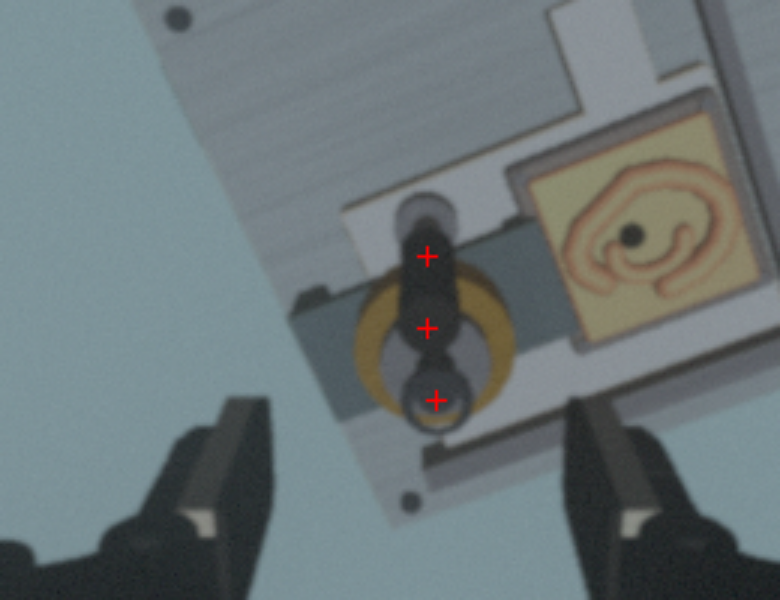

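The predicted marks fall on the sleeve top (429,325) and the bolt head (437,400). I'll go down and grip.

>>> {"name": "play_rows", "arguments": {
  "series": [
    [0.6,[-0.06,0.03,0.4],[0,0,0]],
    [0.6,[0,0,0.7],[0,0,0]],
    [0.6,[0,0,0.6],[0,0,0]],
    [0.6,[0,0,0.3],[0,0,0]],
    [0,[0,0,0],[0,0,0]],
    [0,[0,0,0],[0,0,0]],
    [0,[0,0,0],[0,0,0]],
    [0,[0,0,0],[0,0,0]]
  ],
  "force": 60
}}

```text
t: 11.98
tool_pos: [0.5631, -0.129, 0.1311]
tool_rot: [0.444, 3.108, -0.0]
contact_force: [-0.4, 0.2, 0.9]
opening: 0.0146
grip_force: 58.5
```

Run:
```python
from h import *
c=np.array([.608,-.140]); print(ctrl.get_obs()["tool_pos"]); a=pol(c)
arc(c,.05,a,np.radians(12*8),8)
arc(c,.05,a+np.radians(96),np.radians(12*8),8)
arc(c,.05,a+np.radians(192),np.radians(12*8),8)
```

```text
[ 0.5631306  -0.12904574  0.13105174]
11.975 r 0.0462 deg 166.28 F [-0.4  0.2  0.9] grip 58.5 0.0146
178.0 [-0.031, -0.207]
190.0 [-0.073, -0.196]
202.0 [-0.112, -0.176]
214.0 [-0.147, -0.149]
226.0 [-0.174, -0.115]
238.0 [-0.195, -0.076]
250.0 [-0.206, -0.034]
262.0 [-0.209, 0.009]
274.0 [-0.202, 0.053]
286.0 [-0.187, 0.093]
298.0 [-0.164, 0.13]
310.0 [-0.133, 0.161]
322.0 [-0.096, 0.186]
334.0 [-0.056, 0.201]
346.0 [-0.013, 0.209]
358.0 [0.031, 0.207]
370.0 [0.073, 0.196]
382.0 [0.112, 0.176]
394.0 [0.147, 0.149]
406.0 [0.174, 0.115]
418.0 [0.195, 0.076]
430.0 [0.206, 0.034]
442.0 [0.209, -0.009]
454.0 [0.202, -0.053]
```

Gripped. The first 42° backward can't meet the stop, so I'll do that and check whether the wrist camera sees the bolt head.

>>> {"name": "play_rows", "arguments": {
  "series": [
    [0,[-0.013,-0.104,0],[0,0,0]],
    [0,[-0.024,-0.102,0],[0,0,0]],
    [0,[-0.035,-0.099,0],[0,0,0]],
    [0,[-0.045,-0.094,0],[0,0,0]],
    [0,[-0.055,-0.089,0],[0,0,0]],
    [0,[-0.064,-0.083,0],[0,0,0]],
    [0,[-0.072,-0.076,0],[0,0,0]],
    [0,[0,0,0],[0,0,0]]
  ]
}}

```text
t: 12.98
tool_pos: [0.5684, -0.1664, 0.131]
tool_rot: [0.445, 3.109, -0.005]
contact_force: [-2.8, -3.5, 4.8]
opening: 0.0147
grip_force: 59.1
```

```bash
cat >> h.py <<'E'
def look(n,C=np.array([.608,-.140])):
    """wrist image with predicted head outline for bolt up (red) and dropped (green)"""
    o=ctrl.get_obs(); d=imaging.get_image("wrist"); im=d["color"]; cv2.imwrite(f"pics/raw{n}.png",im); im=im.copy()
    H=np.linalg.inv(np.array(d["hand_eye"]));Rt=R.from_rotvec(o["tool_rot"]).inv(); a=np.linspace(0,2*np.pi,40)
    for z,col in ((.114,(0,0,255)),(.104,(0,255,0))):
        X=np.c_[C[0]+.012*np.cos(a),C[1]+.012*np.sin(a),0*a+z]
        c=Rt.apply(X-o["tool_pos"])@H[:3,:3].T+H[:3,3]
        u=np.c_[d["fx"]*c[:,0]/c[:,2]+d["cx"],d["fx"]*c[:,1]/c[:,2]+d["cy"]]
        cv2.polylines(im,[np.int32(u*16)],True,col,1,16,4)
    cv2.imwrite(f"pics/look{n}.png",im); print(u.mean(0))
    np.save(f"pics/raw{n}.npy",np.r_[o["tool_pos"],o["tool_rot"]])
E
python3 - <<'E'
from h import *
print(ctrl.get_obs()["tool_pos"]); pol(np.array([.6118,-.1402])); look(1)
im=cv2.imread("pics/look1.png"); cv2.imwrite("pics/v1.png",cv2.resize(im[120:400,160:480],(800,700))[:600])
E
```

```text
[ 0.56842142 -0.16636175  0.13100867]
12.975 r 0.0507 deg -148.91 F [-2.8 -3.5  4.8] grip 59.1 0.0147
[374.32677428 285.90769116]
```

View pics/v1.png

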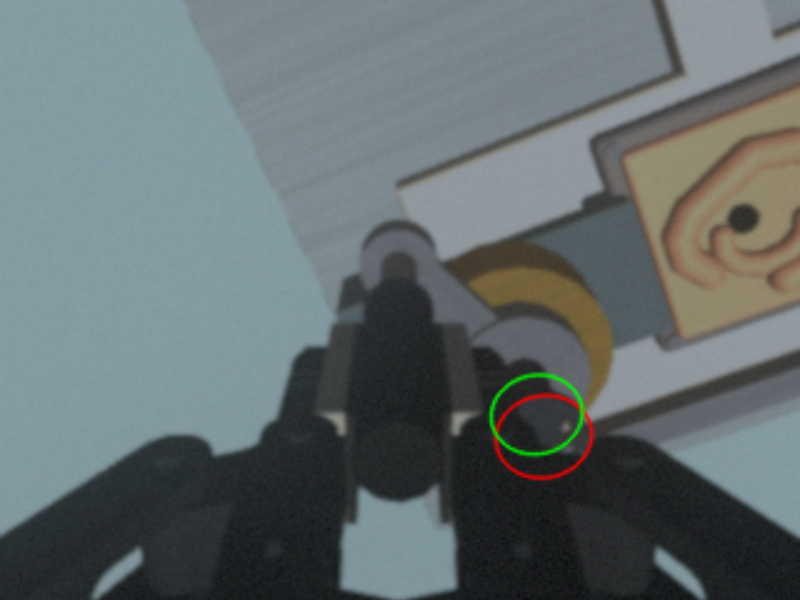

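The bolt head shows half-hidden behind the right finger at (555,410) in the crop; it'll come clear as the crank goes round. I'll go on in small steps.

Run:
```python
from h import *
arc((0,0),.05,np.radians(208),np.radians(240),40)
```

```text
214.0 [-0.077, -0.071]
220.0 [-0.084, -0.063]
226.0 [-0.09, -0.053]
232.0 [-0.095, -0.044]
238.0 [-0.099, -0.034]
244.0 [-0.102, -0.023]
250.0 [-0.104, -0.012]
256.0 [-0.105, -0.001]
262.0 [-0.104, 0.01]
268.0 [-0.103, 0.021]
274.0 [-0.1, 0.031]
280.0 [-0.096, 0.041]
286.0 [-0.091, 0.051]
292.0 [-0.085, 0.06]
298.0 [-0.079, 0.069]
304.0 [-0.071, 0.077]
310.0 [-0.063, 0.084]
316.0 [-0.053, 0.09]
322.0 [-0.044, 0.095]
328.0 [-0.034, 0.099]
334.0 [-0.023, 0.102]
340.0 [-0.012, 0.104]
346.0 [-0.001, 0.105]
352.0 [0.01, 0.104]
358.0 [0.021, 0.103]
364.0 [0.031, 0.1]
370.0 [0.041, 0.096]
376.0 [0.051, 0.091]
382.0 [0.06, 0.085]
388.0 [0.069, 0.079]
394.0 [0.077, 0.071]
400.0 [0.084, 0.063]
406.0 [0.09, 0.053]
412.0 [0.095, 0.044]
418.0 [0.099, 0.034]
424.0 [0.102, 0.023]
430.0 [0.104, 0.012]
436.0 [0.105, 0.001]
442.0 [0.104, -0.01]
448.0 [0.103, -0.021]
```

>>> {"name": "play_rows", "arguments": {
  "series": [
    [0,[-0.08,-0.067,0],[0,0,0]],
    [0,[-0.087,-0.058,0],[0,0,0]],
    [0,[-0.092,-0.049,0],[0,0,0]],
    [0,[0,0,0],[0,0,0]]
  ]
}}

```text
t: 13.52
tool_pos: [0.5786, -0.1786, 0.1311]
tool_rot: [0.445, 3.108, -0.006]
contact_force: [-2.3, -4.7, 5.0]
opening: 0.0142
grip_force: 59.2
```

Run:
```python
from h import *
pol(np.array([.6118,-.1402])); look(2)
```

```text
13.525 r 0.0508 deg -130.85 F [-2.3 -4.7  5. ] grip 59.2 0.0142
[389.37537248 268.07574289]
```

>>> {"name": "play_rows", "arguments": {
  "series": [
    [0,[-0.097,-0.047,0],[0,0,0]],
    [0,[-0.101,-0.036,0],[0,0,0]],
    [0,[0,0,0],[0,0,0]]
  ]
}}

```text
t: 13.95
tool_pos: [0.5872, -0.1849, 0.131]
tool_rot: [0.445, 3.108, -0.004]
contact_force: [-2.5, -4.5, 6.2]
opening: 0.0142
grip_force: 59.4
```

Run:
```python
from h import *
pol(np.array([.6118,-.1402])); look(3)
```

```text
13.95 r 0.051 deg -118.87 F [-2.5 -4.5  6.2] grip 59.4 0.0142
[396.06322748 254.05762098]
```

>>> {"name": "play_rows", "arguments": {
  "series": [
    [0,[-0.102,-0.023,0],[0,0,0]],
    [0,[-0.104,-0.012,0],[0,0,0]],
    [0,[0,0,0],[0,0,0]]
  ]
}}

```text
t: 14.38
tool_pos: [0.5969, -0.1891, 0.1311]
tool_rot: [0.444, 3.107, -0.004]
contact_force: [0.0, -3.1, 5.7]
opening: 0.0145
grip_force: 59.4
```

```bash
cat >> h.py <<'E'
def headz(n,C=np.array([.608,-.140])):
    d=imaging.get_image("wrist") if not isinstance(n,tuple) else n[1]; n=n if not isinstance(n,tuple) else n[0]
    g=cv2.GaussianBlur(cv2.cvtColor(cv2.imread(f"pics/raw{n}.png"),6),(3,3),0).astype(np.float32); p=np.load(f"pics/raw{n}.npy")
    H=np.linalg.inv(np.array(d["hand_eye"]));Rt=R.from_rotvec(p[3:]).inv(); a=np.linspace(0,2*np.pi,72,endpoint=False); best=[]
    def samp(c,r,z):
        X=np.c_[c[0]+r*np.cos(a),c[1]+r*np.sin(a),0*a+z]; k=Rt.apply(X-p[:3])@H[:3,:3].T+H[:3,3]
        u=np.float32(np.c_[d["fx"]*k[:,0]/k[:,2]+d["cx"],d["fx"]*k[:,1]/k[:,2]+d["cy"]])
        return cv2.remap(g,u[:,:1].copy(),u[:,1:].copy(),1)[:,0]
    for z in np.arange(.090,.120,.002):
        s=max(np.clip(samp(C+[i,j],.0135,z)-samp(C+[i,j],.0105,z),-10,25).mean() for i in (-.0015,0,.0015) for j in (-.0015,0,.0015)); best.append(s)
    print(n,"head z (mm):score",{int(round(1000*z)):round(float(s),1) for z,s in zip(np.arange(.090,.120,.002),best)})
E
python3 - <<'E'
from h import *
pol(np.array([.6118,-.1402])); look(4)
d=imaging.get_image("wrist")
for i in (1,2,3,4): headz((i,d))
E
```

```text
14.375 r 0.0511 deg -106.98 F [ 0.  -3.1  5.7] grip 59.4 0.0145
[399.49872742 238.81902856]
1 head z (mm):score {90: 7.5, 92: 8.5, 94: 9.5, 96: 9.4, 98: 9.4, 100: 9.4, 102: 6.3, 104: 5.5, 106: 5.7, 108: 6.1, 110: 5.1, 112: 4.2, 114: 2.6, 116: 2.3, 118: 2.8}
2 head z (mm):score {90: 8.6, 92: 10.9, 94: 14.1, 96: 15.9, 98: 15.3, 100: 14.9, 102: 15.0, 104: 12.2, 106: 13.5, 108: 14.0, 110: 16.9, 112: 17.1, 114: 17.1, 116: 16.4, 118: 9.3}
3 head z (mm):score {90: 9.3, 92: 12.0, 94: 15.0, 96: 15.7, 98: 15.7, 100: 15.6, 102: 15.3, 104: 15.7, 106: 11.4, 108: 14.1, 110: 16.6, 112: 16.9, 114: 17.3, 116: 17.6, 118: 15.0}
4 head z (mm):score {90: 9.8, 92: 12.6, 94: 14.9, 96: 15.4, 98: 15.3, 100: 15.2, 102: 15.3, 104: 15.1, 106: 15.4, 108: 13.4, 110: 13.6, 112: 14.4, 114: 14.9, 116: 15.0, 118: 15.9}
```

>>> {"name": "play_rows", "arguments": {
  "series": [
    [0,[-0.105,-0.001,0],[0,0,0]],
    [0,[-0.104,0.01,0],[0,0,0]],
    [0,[0,0,0],[0,0,0]]
  ]
}}

```text
t: 14.85
tool_pos: [0.6072, -0.1911, 0.131]
tool_rot: [0.444, 3.107, -0.002]
contact_force: [1.0, -3.8, 5.6]
opening: 0.0145
grip_force: 59.6
```

```bash
cat > st.py <<'E'
import sys
from h import *
n=int(sys.argv[1]); pol(np.array([.6118,-.1402])); look(n); headz(n)
E
python3 st.py 5
```

```text
14.85 r 0.0511 deg -95.16 F [ 1.  -3.8  5.6] grip 59.6 0.0145
[399.38522519 223.11152536]
5 head z (mm):score {90: 11.4, 92: 13.8, 94: 14.5, 96: 14.9, 98: 14.9, 100: 15.6, 102: 14.5, 104: 14.7, 106: 13.9, 108: 16.9, 110: 20.0, 112: 20.1, 114: 19.4, 116: 20.6, 118: 15.5}
```

>>> {"name": "play_rows", "arguments": {
  "series": [
    [0,[-0.103,0.021,0],[0,0,0]],
    [0,[-0.1,0.031,0],[0,0,0]],
    [0,[-0.096,0.041,0],[0,0,0]],
    [0,[0,0,0],[0,0,0]]
  ]
}}

```text
t: 15.45
tool_pos: [0.6229, -0.1901, 0.131]
tool_rot: [0.444, 3.107, -0.001]
contact_force: [0.8, -1.2, 4.8]
opening: 0.0148
grip_force: 59.6
```

```bash
python3 st.py 6
```

```text
15.45 r 0.0512 deg -77.46 F [ 0.8 -1.2  4.8] grip 59.6 0.0148
[392.43876618 199.99826273]
6 head z (mm):score {90: 13.1, 92: 13.5, 94: 13.4, 96: 13.6, 98: 12.8, 100: 12.3, 102: 13.2, 104: 14.3, 106: 18.4, 108: 21.5, 110: 21.3, 112: 23.1, 114: 24.8, 116: 23.3, 118: 21.8}
```

Clear now: the head is still at 114. I'll carry on.

>>> {"name": "play_rows", "arguments": {
  "series": [
    [0,[-0.091,0.051,0],[0,0,0]],
    [0,[-0.085,0.06,0],[0,0,0]],
    [0,[-0.079,0.069,0],[0,0,0]],
    [0,[0,0,0],[0,0,0]]
  ]
}}

```text
t: 16.05
tool_pos: [0.6375, -0.1843, 0.1309]
tool_rot: [0.443, 3.108, 0.001]
contact_force: [0.3, 0.4, 6.4]
opening: 0.0145
grip_force: 59.6
```

```bash
python3 st.py 7
```

```text
16.05 r 0.051 deg -59.75 F [0.3 0.4 6.4] grip 59.6 0.0145
[377.43572406 179.79996425]
7 head z (mm):score {90: 10.5, 92: 10.5, 94: 9.4, 96: 9.4, 98: 11.3, 100: 12.9, 102: 14.3, 104: 16.3, 106: 21.8, 108: 25.0, 110: 24.7, 112: 24.6, 114: 25.0, 116: 25.0, 118: 25.0}
```

>>> {"name": "play_rows", "arguments": {
  "series": [
    [0,[-0.071,0.077,0],[0,0,0]],
    [0,[-0.063,0.084,0],[0,0,0]],
    [0,[-0.053,0.09,0],[0,0,0]],
    [0,[0,0,0],[0,0,0]]
  ]
}}

```text
t: 16.65
tool_pos: [0.6495, -0.1744, 0.1309]
tool_rot: [0.443, 3.109, 0.002]
contact_force: [-2.7, 1.1, 7.4]
opening: 0.0146
grip_force: 59.7
```

```bash
python3 st.py 8
```

```text
16.65 r 0.0509 deg -42.2 F [-2.7  1.1  7.4] grip 59.7 0.0146
[356.05088249 165.01834096]
8 head z (mm):score {90: 9.5, 92: 9.3, 94: 9.8, 96: 11.7, 98: 13.2, 100: 14.6, 102: 16.8, 104: 21.6, 106: 24.9, 108: 25.0, 110: 25.0, 112: 25.0, 114: 25.0, 116: 25.0, 118: 24.9}
```

```bash
cat >> h.py <<'E'
def headd(n,C=np.array([.608,-.140])):
    """ellipse of the dark head, and the height that its place and its size give"""
    d=imaging.get_image("wrist"); g=cv2.cvtColor(cv2.imread(f"pics/raw{n}.png"),6); p=np.load(f"pics/raw{n}.npy")
    H=np.linalg.inv(np.array(d["hand_eye"]));Rt=R.from_rotvec(p[3:]).inv()
    def pr(z):
        k=H[:3,:3]@Rt.apply(np.r_[C,z]-p[:3])+H[:3,3]; return np.r_[d["fx"]*k[:2]/k[2]+[d["cx"],d["cy"]],k[2]]
    u=pr(.109); patch=g[int(u[1])-4:int(u[1])+5,int(u[0])-4:int(u[0])+5]
    for th in (np.median(patch)+12,np.median(patch)+20):
        m=np.uint8(g<th); r=int(42); w=np.zeros_like(m); cv2.circle(w,(int(u[0]),int(u[1])),r,1,-1); _,l,s,c=cv2.connectedComponentsWithStats(m&w)
        i=l[int(u[1]),int(u[0])]; 
        if i: 
            e=cv2.fitEllipse(max(cv2.findContours(np.uint8(l==i),0,1)[0],key=len)); print(n,"med",np.median(patch),"area",s[i,4],"ell",np.round(e[0],1),np.round(e[1],1),"pred114",pr(.114).round(2),296*.024/pr(.114)[2].round(3),"pred104",pr(.104).round(2),296*.024/pr(.104)[2].round(3))
E
python3 - <<'E'
from h import *
for i in (5,6,7,8): headd(i)
E
```

```text
5 med 60.0 area 1005 ell [399.9 226. ] [37.1 43.7] pred114 [4.0371e+02 2.2900e+02 1.7000e-01] 41.30232558139535 pred104 [3.9927e+02 2.2286e+02 1.8000e-01] 39.248618784530386
5 med 60.0 area 1082 ell [399.9 225.9] [37.8 44.2] pred114 [4.0371e+02 2.2900e+02 1.7000e-01] 41.30232558139535 pred104 [3.9927e+02 2.2286e+02 1.8000e-01] 39.248618784530386
6 med 60.0 area 1050 ell [393.2 203.2] [38.8 42.2] pred114 [3.9651e+02 2.0473e+02 1.7000e-01] 42.538922155688624 pred104 [3.9232e+02 1.9974e+02 1.8000e-01] 40.13559322033898
6 med 60.0 area 1153 ell [393.2 203.2] [39.8 42.8] pred114 [3.9651e+02 2.0473e+02 1.7000e-01] 42.538922155688624 pred104 [3.9232e+02 1.9974e+02 1.8000e-01] 40.13559322033898
7 med 61.0 area 1091 ell [378.7 183.4] [40.1 40.9] pred114 [3.8074e+02 1.8344e+02 1.6000e-01] 43.3170731707317 pred104 [3.7731e+02 1.7954e+02 1.7000e-01] 41.063583815028906
7 med 61.0 area 1197 ell [378.8 183.5] [41.2 41.8] pred114 [3.8074e+02 1.8344e+02 1.6000e-01] 43.3170731707317 pred104 [3.7731e+02 1.7954e+02 1.7000e-01] 41.063583815028906
8 med 60.0 area 1114 ell [356.8 168.5] [40.7 40.9] pred114 [3.5815e+02 1.6781e+02 1.6000e-01] 44.12422360248447 pred104 [3.5592e+02 1.6475e+02 1.7000e-01] 41.5438596491228
8 med 60.0 area 1224 ell [356.8 168.6] [41.4 41.9] pred114 [3.5815e+02 1.6781e+02 1.6000e-01] 44.12422360248447 pred104 [3.5592e+02 1.6475e+02 1.7000e-01] 41.5438596491228
```

The fitted head centre tracks the "up" prediction in y, so there's been no drop yet. This detector works, so I'll continue.

>>> {"name": "play_rows", "arguments": {
  "series": [
    [0,[-0.044,0.095,0],[0,0,0]],
    [0,[-0.034,0.099,0],[0,0,0]],
    [0,[-0.023,0.102,0],[0,0,0]],
    [0,[0,0,0],[0,0,0]]
  ]
}}

```text
t: 17.45
tool_pos: [0.6578, -0.1614, 0.1308]
tool_rot: [-0.443, -3.109, -0.002]
contact_force: [-3.2, 1.9, 7.1]
opening: 0.0146
grip_force: 59.8
```

```bash
sed -i 's/headz(n)/headd(n)/' st.py; python3 st.py 9
```

```text
17.45 r 0.0506 deg -24.79 F [-3.2  1.9  7.1] grip 59.8 0.0146
[330.62075556 157.55510709]
9 med 60.0 area 1140 ell [330.6 160.9] [40.7 41.4] pred114 [3.3121e+02 1.5989e+02 1.6000e-01] 44.4 pred104 [3.3048e+02 1.5728e+02 1.7000e-01] 42.035502958579876
9 med 60.0 area 1253 ell [330.6 160.9] [41.4 42.2] pred114 [3.3121e+02 1.5989e+02 1.6000e-01] 44.4 pred104 [3.3048e+02 1.5728e+02 1.7000e-01] 42.035502958579876
```

Still up.

>>> {"name": "play_rows", "arguments": {
  "series": [
    [0,[-0.012,0.104,0],[0,0,0]],
    [0,[-0.001,0.105,0],[0,0,0]],
    [0,[0.01,0.104,0],[0,0,0]],
    [0,[0,0,0],[0,0,0]]
  ]
}}

```text
t: 18.05
tool_pos: [0.6617, -0.1467, 0.1308]
tool_rot: [-0.443, -3.108, -0.001]
contact_force: [-5.8, 2.6, 9.7]
opening: 0.0142
grip_force: 59.8
```

```bash
python3 st.py 10
```

```text
18.05 r 0.0503 deg -7.48 F [-5.8  2.6  9.7] grip 59.8 0.0142
[304.13703906 158.17110543]
10 med 61.0 area 1021 ell [304.  158.9] [38.3 39. ] pred114 [3.0312e+02 1.6052e+02 1.6000e-01] 44.4 pred104 [3.0399e+02 1.5790e+02 1.7000e-01] 42.035502958579876
10 med 61.0 area 1133 ell [304.1 158.9] [39.2 39.9] pred114 [3.0312e+02 1.6052e+02 1.6000e-01] 44.4 pred104 [3.0399e+02 1.5790e+02 1.7000e-01] 42.035502958579876
```

The bolt has dropped: the ellipse shrank by 2.3 px, and its centre now fits the 104 mm prediction with the same +1 px offset. Now forward, about 375° clockwise from here, because the drop lay up to 18° back.

Run:
```python
from h import *
arc((0,0),.05,np.radians(352),np.radians(-376),47)
```

```text
344.0 [-0.01, -0.139]
336.0 [0.009, -0.139]
328.0 [0.028, -0.137]
320.0 [0.047, -0.131]
312.0 [0.065, -0.123]
304.0 [0.082, -0.113]
296.0 [0.096, -0.101]
288.0 [0.11, -0.086]
280.0 [0.121, -0.07]
272.0 [0.129, -0.053]
264.0 [0.135, -0.034]
256.0 [0.139, -0.015]
248.0 [0.139, 0.004]
240.0 [0.137, 0.024]
232.0 [0.133, 0.043]
224.0 [0.126, 0.061]
216.0 [0.116, 0.078]
208.0 [0.104, 0.093]
200.0 [0.09, 0.106]
192.0 [0.074, 0.118]
184.0 [0.057, 0.127]
176.0 [0.039, 0.134]
168.0 [0.02, 0.138]
160.0 [0.001, 0.14]
152.0 [-0.019, 0.138]
144.0 [-0.038, 0.134]
136.0 [-0.056, 0.128]
128.0 [-0.073, 0.119]
120.0 [-0.089, 0.107]
112.0 [-0.103, 0.094]
104.0 [-0.115, 0.078]
96.0 [-0.125, 0.062]
88.0 [-0.133, 0.044]
80.0 [-0.137, 0.025]
72.0 [-0.139, 0.005]
64.0 [-0.139, -0.014]
56.0 [-0.136, -0.033]
48.0 [-0.13, -0.052]
40.0 [-0.121, -0.069]
32.0 [-0.11, -0.085]
24.0 [-0.097, -0.1]
16.0 [-0.082, -0.113]
8.0 [-0.066, -0.123]
0.0 [-0.048, -0.131]
-8.0 [-0.03, -0.136]
-16.0 [-0.01, -0.139]
-24.0 [0.009, -0.139]
```

>>> {"name": "play_rows", "arguments": {
  "series": [
    [0,[-0.01,-0.139,0],[0,0,0]],
    [0,[0.009,-0.139,0],[0,0,0]],
    [0,[0.028,-0.137,0],[0,0,0]],
    [0,[0.047,-0.131,0],[0,0,0]],
    [0,[0.065,-0.123,0],[0,0,0]],
    [0,[0.082,-0.113,0],[0,0,0]],
    [0,[0.096,-0.101,0],[0,0,0]],
    [0,[0.11,-0.086,0],[0,0,0]]
  ]
}}

```text
t: 19.15
tool_pos: [0.6294, -0.1881, 0.131]
tool_rot: [0.444, 3.107, 0.0]
contact_force: [1.4, 0.1, 6.3]
opening: 0.0145
grip_force: 59.7
```

```bash
python3 st.py 11
```

```text
19.15 r 0.0511 deg -69.78 F [1.4 0.1 6.3] grip 59.7 0.0145
[386.81324204 190.72473474]
11 med 61.0 area 923 ell [384.2 189.9] [36.8 38.1] pred114 [3.9061e+02 1.9497e+02 1.7000e-01] 42.795180722891565 pred104 [3.8669e+02 1.9046e+02 1.8000e-01] 40.59428571428572
11 med 61.0 area 1017 ell [384.3 190. ] [37.6 38.9] pred114 [3.9061e+02 1.9497e+02 1.7000e-01] 42.795180722891565 pred104 [3.8669e+02 1.9046e+02 1.8000e-01] 40.59428571428572
```

The bolt is dropped and screwing down. I'll continue forward.

>>> {"name": "play_rows", "arguments": {
  "series": [
    [0,[0.121,-0.07,0],[0,0,0]],
    [0,[0.129,-0.053,0],[0,0,0]],
    [0,[0.135,-0.034,0],[0,0,0]],
    [0,[0.139,-0.015,0],[0,0,0]],
    [0,[0.139,0.004,0],[0,0,0]],
    [0,[0.137,0.024,0],[0,0,0]],
    [0,[0.133,0.043,0],[0,0,0]],
    [0,[0.126,0.061,0],[0,0,0]]
  ]
}}

```text
t: 20.25
tool_pos: [0.5767, -0.1769, 0.131]
tool_rot: [0.445, 3.109, -0.006]
contact_force: [-0.5, -2.8, 5.7]
opening: 0.0144
grip_force: 59.9
```

>>> {"name": "play_rows", "arguments": {
  "series": [
    [0,[0.116,0.078,0],[0,0,0]],
    [0,[0.104,0.093,0],[0,0,0]],
    [0,[0.09,0.106,0],[0,0,0]],
    [0,[0.074,0.118,0],[0,0,0]],
    [0,[0.057,0.127,0],[0,0,0]],
    [0,[0.039,0.134,0],[0,0,0]],
    [0,[0.02,0.138,0],[0,0,0]],
    [0,[0.001,0.14,0],[0,0,0]]
  ]
}}

```text
t: 21.25
tool_pos: [0.5651, -0.1231, 0.1309]
tool_rot: [-0.444, -3.108, -0.0]
contact_force: [-5.4, 0.6, 9.1]
opening: 0.0146
grip_force: 60.2
```

```bash
python3 st.py 12|head -2; python3 -c "
from h import *
plan((.6118+.05*np.cos(np.radians(160)),-.1402+.05*np.sin(np.radians(160)),.131))"
```

```text
21.25 r 0.0498 deg 159.88 F [-5.4  0.6  9.1] grip 60.2 0.0146
[312.73283376 306.00973511]
[0.007, -0.019, -0.002] 0.02
```

Tracking is on the mark, so on with the second half.

>>> {"name": "play_rows", "arguments": {
  "series": [
    [0,[-0.019,0.138,0],[0,0,0]],
    [0,[-0.038,0.134,0],[0,0,0]],
    [0,[-0.056,0.128,0],[0,0,0]],
    [0,[-0.073,0.119,0],[0,0,0]],
    [0,[-0.089,0.107,0],[0,0,0]],
    [0,[-0.103,0.094,0],[0,0,0]],
    [0,[-0.115,0.078,0],[0,0,0]],
    [0,[-0.125,0.062,0],[0,0,0]]
  ]
}}

```text
t: 22.35
tool_pos: [0.6082, -0.0912, 0.1309]
tool_rot: [0.444, 3.109, -0.002]
contact_force: [-1.8, -2.4, 6.3]
opening: 0.0146
grip_force: 60.0
```

```bash
python3 st.py 13|head -2
```

```text
22.35 r 0.0491 deg 94.21 F [-1.8 -2.4  6.3] grip 60.0 0.0146
[245.9286912  262.63037356]
```

>>> {"name": "play_rows", "arguments": {
  "series": [
    [0,[-0.133,0.044,0],[0,0,0]],
    [0,[-0.137,0.025,0],[0,0,0]],
    [0,[-0.139,0.005,0],[0,0,0]],
    [0,[-0.139,-0.014,0],[0,0,0]],
    [0,[-0.136,-0.033,0],[0,0,0]],
    [0,[-0.13,-0.052,0],[0,0,0]],
    [0,[-0.121,-0.069,0],[0,0,0]],
    [0,[-0.11,-0.085,0],[0,0,0]]
  ]
}}

```text
t: 23.45
tool_pos: [0.6546, -0.1149, 0.1308]
tool_rot: [-0.444, -3.108, 0.003]
contact_force: [-6.4, -2.8, 10.2]
opening: 0.0147
grip_force: 60.2
```

```bash
python3 st.py 14
```

```text
23.45 r 0.0497 deg 30.61 F [-6.4 -2.8 10.2] grip 60.2 0.0147
[256.08627752 184.96595053]
14 med 65.0 area 915 ell [259.5 182.2] [36.4 37.1] pred114 [2.5225e+02 1.8881e+02 1.6000e-01] 43.054545454545455 pred104 [2.5593e+02 1.8470e+02 1.7000e-01] 40.827586206896555
14 med 65.0 area 1002 ell [259.6 182.4] [37.2 37.9] pred114 [2.5225e+02 1.8881e+02 1.6000e-01] 43.054545454545455 pred104 [2.5593e+02 1.8470e+02 1.7000e-01] 40.827586206896555
```

>>> {"name": "play_rows", "arguments": {
  "series": [
    [0,[-0.097,-0.1,0],[0,0,0]],
    [0,[-0.082,-0.113,0],[0,0,0]],
    [0,[-0.066,-0.123,0],[0,0,0]],
    [0,[-0.048,-0.131,0],[0,0,0]],
    [0,[-0.03,-0.136,0],[0,0,0]],
    [0,[-0.01,-0.139,0],[0,0,0]],
    [0,[0.009,-0.12,0],[0,0,0]],
    [0,[0,0,0],[0,0,0]]
  ]
}}

```text
t: 24.55
tool_pos: [0.6583, -0.1599, 0.1309]
tool_rot: [-0.445, -3.109, -0.001]
contact_force: [-4.5, 1.3, 7.7]
opening: 0.0147
grip_force: 60.1
```

```bash
python3 st.py 15
python3 - <<'E'
from h import *
L=[cv2.imread(f"pics/raw{i}.png")[100:300,190:430] for i in (9,10,15)]
t=imaging.get_image("top")["color"][115:245,270:420]; s=imaging.get_image("scene")["color"][160:300,257:427]
cv2.imwrite("pics/fin.png",np.vstack([cv2.resize(np.hstack(L),(795,221)),cv2.resize(np.hstack([cv2.resize(t,(420,364)),cv2.resize(s,(375,364))]),(795,364))]))
E
```

```text
24.55 r 0.0505 deg -22.97 F [-4.5  1.3  7.7] grip 60.1 0.0147
[327.80300755 157.30424537]
15 med 61.0 area 931 ell [326.8 156.1] [36.3 37.4] pred114 [3.2820e+02 1.5963e+02 1.6000e-01] 44.4 pred104 [3.2766e+02 1.5703e+02 1.7000e-01] 42.035502958579876
15 med 61.0 area 1049 ell [326.8 156.1] [37.6 38.2] pred114 [3.2820e+02 1.5963e+02 1.6000e-01] 44.4 pred104 [3.2766e+02 1.5703e+02 1.7000e-01] 42.035502958579876
```

View pics/fin.png

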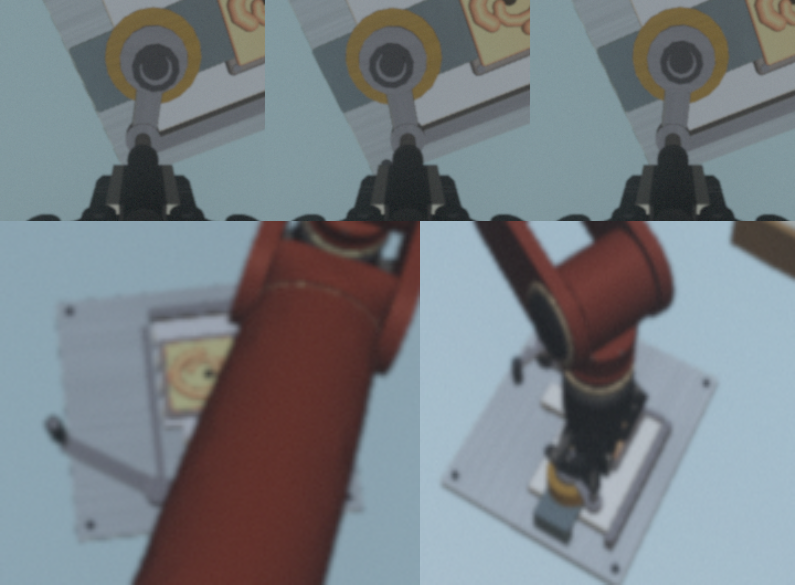

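The three wrist crops show the head at (155,67), (392,65) and (681,62), shrinking each time: up, then dropped, then screwed in, about 18 mm down in all. The lever is at rest and the carriage is home. I'll add a small 7° margin so the full turn counts from the earliest possible drop, then hand in.

>>> {"name": "play_rows", "arguments": {
  "series": [
    [0,[0.015,-0.06,0],[0,0,0]],
    [0,[0.018,-0.06,0],[0,0,0]],
    [0,[0,0,0],[0,0,0]],
    [0,[0,0,0],[0,0,0]]
  ]
}}

```text
t: 25.25
tool_pos: [0.6558, -0.1651, 0.1309]
tool_rot: [0.444, 3.109, 0.0]
contact_force: [-1.2, -0.6, 7.0]
opening: 0.0144
grip_force: 60.1
```

Run:
```python
from h import *
pol(np.array([.6118,-.1402])); print(ctrl.finish_job())
```

```text
25.25 r 0.0506 deg -29.48 F [-1.2 -0.6  7. ] grip 60.1 0.0144
the job is handed in; nothing more can be done
None
```

The job is handed in at about 25 s, no verdict shown: by my measurements the carriage is home, the lever was eased back to rest, and the bolt dropped and went one full turn forward, with the crank sleeve still gripped and the bystanders untouched.

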